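# Snap the cover onto the mill's terminal box and keep it pressed

## Robot

A 7-joint arm with a two-finger parallel gripper is mounted at the origin on the work surface. World frame = base frame: x ahead of the robot, y to its left, z up, the work surface at z = 0. Lengths are in mm, angles in degrees, forces in N, time in s.
With the tool pointing down it reaches from about 400 to 900 mm from the base axis. Payload 5.5 kg.
Tool frame: the origin (TCP) lies at the very end of the fingers, on their centre line; the grasp point (between the pads) lies 19 mm behind it; y points along the fingers, z is the direction in which the jaws open and shut, and the axes are right-handed (so a half turn about y gives the same grasp; the last joint's range is limited). The gripper opens to 85 mm and grips with 20 to 120 N. Pads are 22 mm wide; open, the fingers measure 114 mm over their backs; the gripper's body (76 mm by 85 mm) begins 54 mm behind the grasp point. The pads swing forward as they close: fully open they stand 13 mm farther back than shut.
Start: joints at [-50.122, 28.699, -24.465, 88.831, 12.651, 65.22, -12.049], TCP at [272.583, 590.083, 231.31] pointing down, gripper open.
Joint ranges: [-164.97, 164.97], [-17.58, 116.51], [-87.97, 89.64], [11.32, 138.91], [-80.73, 260.73], [10.89, 115.49], [-147.41, 147.41]. Speed limits (degrees/s): [147.25, 147.25, 180, 180, 180, 180, 180].

## Interface

Orientations are given as a 3x3 rotation matrix whose columns are the frame's x, y, z axes.
In Python, from workcell import robot gives the robot as it stands.
- The arm moves only by the tool drive_tool, never from a script. Its argument "deltas" is a list that holds one entry, the list of rows, each a list of 6 numbers: the shift along the tool's x, y, z in m, then the turn, a rotation vector about the tool's x, y, z in degrees. A call has 1 to 8 rows; each row shifts and turns the commanded pose from where the row before left it, along the tool's axes as they then stand; what a row does not reach is not made up. A row lasts 1/8 s, in which the tool goes at most 62.5 mm and 10.7 degrees, less where a joint would pass 70% of its speed; a pose out of reach is approached as far as the arm can. A call is refused whole if a number of a shift passes 0.0625 or a number of a turn 10.7, either way. A call with a gripper value outside its range is refused whole. "claw" is the closure, from -1 (fully open) to 1 (shut), set as the call begins (left out, the last holds). The fingers move at their own pace and stop on an object; "squeeze" is the grip in N (left out, the last holds). Time passes only in rows, so rows that do not move let the fingers close. It gives the time, the measured TCP pose, the force and the opening at its end, in the units of the state.
- robot.read_state(): the state, without advancing time (a new reading comes with each control period).
- robot.read_camera(name): name is "scene" or "top" or "wrist"; returns the picture (480x640x3 uint8, red, green, blue); there is no depth.
- robot.calibration(name): a dict with "intrinsics" (3x3 intrinsics, pixels), "position" and "attitude" of the camera in the world; the wrist camera has in their place "tool_from_camera" (4x4, takes a point from camera to tool coordinates, whose origin is the TCP and whose axes are the tool frame's). Camera axes: x right, y down, z forward; pixel columns grow to the right and rows downward; lengths in mm; the calibration is good to about 2 mm. The wrist camera is an equidistant fisheye: a pixel r from the principal point sees the ray r / f radians off the axis. A picture is of the moment at which its call begins: read the wrist's pose just before it. calibration takes no time and is no camera call.
- robot.hand_in(): hands the job in, once; it reports no verdict.
The state is a dict: "time_s": time; "joint_pos": joint angles; "joint_vel": joint speeds; "joint_efforts": joint torques, N m; "position": TCP position; "tool_rot": TCP orientation; "ft_force": force on the tool from outside, world axes, zero at the start; "wrist_torque": the same for the moment, N m; "width": opening from 0.0 (shut) to 1.0 (fully open).
Only numpy, scipy, OpenCV 4.12 (cv2) and the standard library are available. Lean on these libraries where they do the work, as an engineer would, in place of code of your own. Each camera call takes 0.05 s, during which the arm holds its last target.

## Task

Take the blue cover by its rib, set it squarely on the open grey terminal box between the two yellow spring clips, and press it straight down until both clips snap over its edge and it is fully home on the rim. The new seal needs pressure, so do not let go at the end: finish while still holding or pushing the cover down firmly, with about 10 N. Leave the red cover, the reels, the mouse, the jar and the tools where they are.

Things in the scene. Friction and masses are not known exactly. Their poses are not given: they have to be found in the camera images.
- cover_center (a point): Centre of the blue plastic cover (loose, 0.10-0.17 kg, right way up on the purple mat), 26 mm above its underside. Its plate is 92 x 66 x 8 mm, top 4 mm below this point, underside 12 mm below. On top an upright rib to grip, 50 long (along y), 14 wide (along x), 30 mm high. x along the plate's 92 mm, so across the rib; z up. Half a turn about z makes no difference. Plug below: see cover.
- box_rim (a point): Centre of the open mouth of the grey terminal box (fixed), at rim height, 57 mm above the table. Outside 92 x 66 mm, opening 84 x 58 mm, green board inside, two black cable glands on its +y side. x along its 92 mm, z up. The cover goes on with its x along this x (either way round); when home its plate rests on the rim and its centre is 12 mm above this point.
- clip_a (a joint): Yellow spring clip, 24 mm wide, at the box's +x end; outward tilt in rad: 0 closed (free, or snapped over the cover), about 0.07 spread by the plate. Nose 3 mm in over the plate, hook 9.5 mm above the rim, slanted lead-in from 22 mm above the rim (gap between clips there 98 mm). Pressing in takes 12-20 N, drops suddenly as the plate enters between the noses, stays low for 8 mm, rises on the rim.
- clip_b (a joint): The same clip at the box's -x end; 0 = closed, about 0.07 = spread.
- box: The terminal box with its 150 x 100 x 12 mm aluminium plate and both clips; origin under the plate, on the table, below the mouth's centre; axes as box_rim.
- cover: The blue cover; origin at the centre of its underside, axes as cover_center. Under the plate is a stepped plug 14 mm high that enters the box: 72 x 47 mm for the lowest 6 mm, then 78 x 53 mm.
- spare_center (a point): Red square cover of another box, 60 x 60 mm, with a like rib; stays where it is. Point at its centre, 26 mm up.
- wire_reel_center (a point): White reel of copper wire, 72 mm across, 34 mm high, stays; its centre.
- solder_reel_center (a point): Small reel of solder, 44 mm across, 45 mm high, stays; its centre.
- mouse_center (a point): Grey computer mouse, 105 x 58 x 34 mm, stays; its centre.
- jar_center (a point): Amber jar with a black cap, 50 mm across, 70 mm high, stays; its centre.
- driver_grip (a point): Screwdriver lying on the desk, stays; point on its handle.
- spanner_grip (a point): Spanner lying on the desk, stays; point on its handle.
Not all that is in view belongs to the job. What is shaped like the cover but green or turquoise is not meant.

How it is judged (in metres and radians):
On the way, in this order (a step that is already met when the one before it is completed fails the run):
1. the cover is lifted clear of the mat (height (world z) of cover_center above 0.08 m), for 0.1 s.
2. the cover has snapped home on the box: plate on the rim, both clips closed over it (z of cover_center in the frame of box_rim between 0.008 and 0.0145 m and horizontal distance between cover_center and box_rim below 0.006 m and angle between the x axis of cover_center and the x axis of box_rim, either way round below 0.08 rad and angle between the z axis of cover_center and the z axis of box_rim, either way round below 0.05 rad and angle between cover_center's own z axis and vertical below 0.3 rad and value of joint each of clip_a, clip_b below 0.02 rad), for 0.1 s.
At the end, for the whole second after the job is handed in: The blue cover is home on the box: at most 1.5 mm off the rim, within 6 mm sideways, 0.08 rad in yaw, 0.05 rad in tilt, both clips closed (under 0.02 rad). The robot still touches it (over 1 N) and presses it on the box with over 5 N through the last second (z of cover_center in the frame of box_rim between 0.008 and 0.0135 m and horizontal distance between cover_center and box_rim below 0.006 m and angle between the x axis of cover_center and the x axis of box_rim, either way round below 0.08 rad and angle between the z axis of cover_center and the z axis of box_rim, either way round below 0.05 rad and angle between cover_center's own z axis and vertical below 0.3 rad and value of joint each of clip_a, clip_b below 0.02 rad and contact force between cover and box above 5 N and contact force between any of the fingers, the arm and cover above 1 N); the arm keeps its last pose, push and grip.
It fails at once if a bystander (red cover, reels, mouse, jar, tools) is moved by more than 40 mm (distance of any of spare_center, wire_reel_center, solder_reel_center, mouse_center, jar_center, driver_grip, spanner_grip from where it was at the start of the episode above 0.04 m).
It also fails if it takes over 51 s, if anything falls off the work surface, if the arm or the gripper's body presses on something with over 40 N, if the wrist force passes 120 N, or if a joint passes its speed limit or range.

## Working session

There is one attempt and no reset: what is moved stays moved. The work goes in short steps, Python scripts to look and compute and a tool call to move; the robot and the scene stay as the last step left them, time stands still between calls to the robot, and variables do not carry over. Pictures are saved under pics/ and viewed, and the job is handed in when it is done.

Besides the shell and the picture viewer there is one more tool, called after ">>>" as name(argument=value, ...) on one line, values as JSON. drive_tool: Moves the arm, as the interface text tells. Its arguments: {"type":"object","properties":{"deltas":{"type":"array","items":{"type":"array","items":{"type":"array","items":{"type":"number"}}}},"claw":{"type":"number"},"squeeze":{"type":"number"}},"required":["deltas"]}

```bash
mkdir -p pics; ls; python3 - <<'E'
from workcell import robot
import cv2
s=robot.read_state(); print(s)
for n in ("scene","top","wrist"):
    im=robot.read_camera(n); cv2.imwrite(f"pics/{n}0.png",im[:,:,::-1]); print(n,robot.calibration(n))
E
```

```text
pics
{'time_s': 0.0, 'joint_pos': array([-50.1204399 ,  28.75386356, -24.45035882,  88.89068329,
        12.65343932,  65.21988741, -12.04928181]), 'joint_vel': array([ 0.03389552,  0.01948662,  0.09459095, -0.00747553, -0.02134797,
       -0.08822677,  0.01940673]), 'joint_efforts': array([-2.13769895e-04, -5.69517696e+01, -5.81677124e+00, -2.80951953e+01,
        1.04212490e-02,  1.16529348e-02, -8.82271365e-06]), 'position': array([272.43291131, 589.39975691, 230.25987452]), 'tool_rot': array([[ 9.07793112e-01, -8.15395354e-04,  4.19417455e-01],
       [-4.19418248e-01, -1.75392821e-03,  9.07791417e-01],
       [-4.58079898e-06, -9.99998129e-01, -1.93419563e-03]]), 'ft_force': array([ 0.17193252, -0.21638215,  0.63684609]), 'wrist_torque': array([-0.0006906 , -0.03538291, -0.01370557]), 'width': 1.000382895155624}
scene {'intrinsics': array([[519.42513637,   0.        , 324.84061639],
       [  0.        , 519.42513637, 242.40140921],
       [  0.        ,   0.        ,   1.        ]]), 'position': array([1097.73965117,  646.91783842,  810.09520597]), 'attitude': array([[-0.769202
[... 364 characters left out ...]
3]), 'attitude': array([[ 0.0235621 , -0.99442552,  0.10277507],
       [-0.99971626, -0.02307761,  0.00590079],
       [-0.00349609, -0.10288494, -0.99468712]])}
wrist {'intrinsics': array([[371.64829954,   0.        , 326.70287474],
       [  0.        , 371.64829954, 237.41444578],
       [  0.        ,   0.        ,   1.        ]]), 'tool_from_camera': array([[ 5.83103939e-04,  9.50734056e-01,  3.10007121e-01,
        -7.87609686e+01],
       [-5.38497466e-04, -3.10006830e-01,  9.50734177e-01,
        -1.43199364e+02],
       [ 9.99999685e-01, -7.21314892e-04,  3.31201677e-04,
        -9.47771855e-01],
       [ 0.00000000e+00,  0.00000000e+00,  0.00000000e+00,
         1.00000000e+00]])}
```

View pics/top0.png

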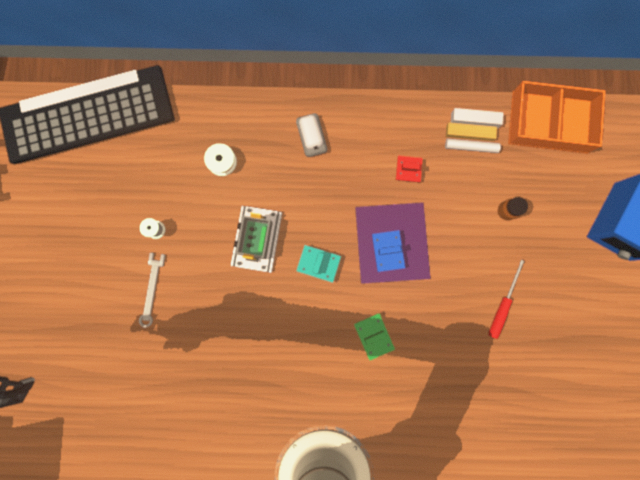

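View pics/scene0.png

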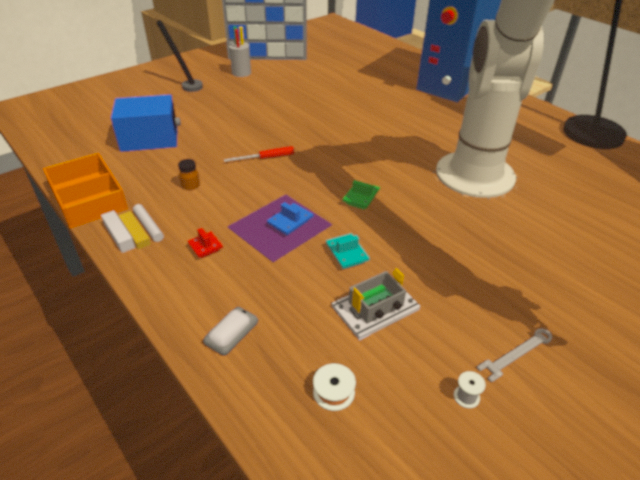

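View pics/wrist0.png

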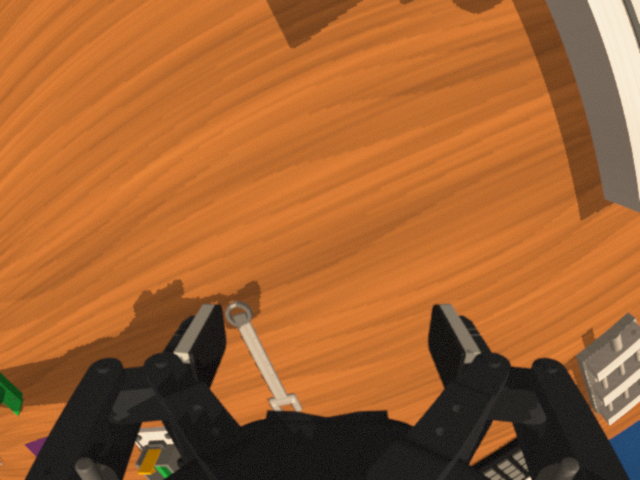

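The top view shows the blue cover at about (389,251) on the purple mat. The box is at about (257,239), with its clips at the image top and bottom. I'll enlarge both and mark their edges.

```bash
cat > h.py <<'E'
import numpy as np, cv2
from workcell import robot
def ray(n,u,v):
    c=robot.calibration(n);K=c["intrinsics"];R=c["attitude"]
    d=R@np.array([(u-K[0,2])/K[0,0],(v-K[1,2])/K[1,1],1]);return c["position"],d
def onz(n,u,v,z):
    p,d=ray(n,u,v);return p+d*(z-p[2])/d[2]
def proj(n,P):
    c=robot.calibration(n);K=c["intrinsics"];q=c["attitude"].T@(np.asarray(P,float)-c["position"]);return K[:2,:2]@(q[:2]/q[2])+K[:2,2]
def wproj(P,s):
    c=robot.calibration("wrist");T=c["tool_from_camera"];K=c["intrinsics"]
    t=s["tool_rot"].T@(np.asarray(P,float)-s["position"]); q=T[:3,:3].T@(t-T[:3,3])
    r=np.hypot(q[0],q[1]);th=np.arctan2(r,q[2]);return K[:2,2]+K[0,0]*th*q[:2]/r
def wonz(u,v,z,s):
    c=robot.calibration("wrist");T=c["tool_from_camera"];K=c["intrinsics"]
    p=np.array([u,v])-K[:2,2];r=np.linalg.norm(p);th=r/K[0,0]
    q=np.r_[p/r*np.sin(th),np.cos(th)];d=s["tool_rot"]@T[:3,:3]@q;o=s["position"]+s["tool_rot"]@T[:3,3]
    return o+d*(z-o[2])/d[2]
def crop(src,dst,u,v,w,h,f):
    im=cv2.imread(src);c=im[v:v+h,u:u+w];cv2.imwrite(dst,cv2.resize(c,None,fx=f,fy=f,interpolation=cv2.INTER_CUBIC))
E
python3 - <<'E'
from h import *
crop("pics/top0.png","pics/t1.png",225,195,80,60*1+30,6)
crop("pics/top0.png","pics/t2.png",350,195,90,95,6)
print(onz("top",389,250,20),onz("top",257,239,57))
for r in [(390,224),(372,235),(405,233),(375,272),(407,270)]: print(onz("top",*r,20))
# blue mask
im=cv2.imread("pics/top0.png")[195:290,350:440].astype(int)
m=(im[...,0]>120)&(im[...,2]<90)&(im[...,0]-im[...,2]>80)
pts=np.argwhere(m)[:,::-1]+[350,195]
print(len(pts),cv2.minAreaRect(pts.astype(np.float32)))
E
```

```text
[ 532.80641197 -144.63214045   20.        ] [548.34692805 169.32809033  57.        ]
[ 596.23629797 -146.50203458   20.        ]
[ 568.31982739 -103.13108246   20.        ]
[ 575.053122   -183.03324122   20.        ]
[ 478.99225447 -111.47936333   20.        ]
[ 485.59285381 -188.2919088    20.        ]
932 ((388.3099670410156, 250.66998291015625), (36.48670959472656, 27.011478424072266), 81.8698959350586)
```

View pics/t1.png

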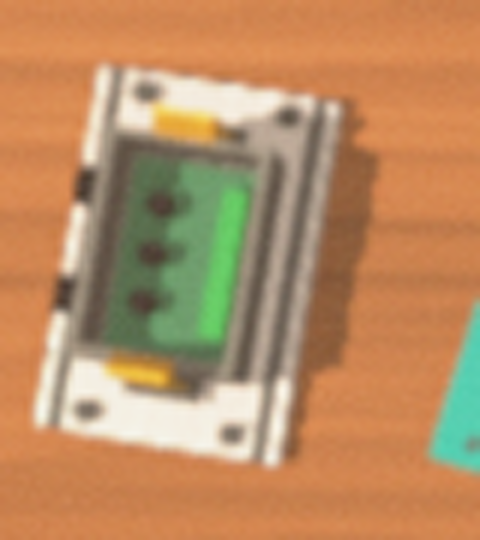

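View pics/t2.png

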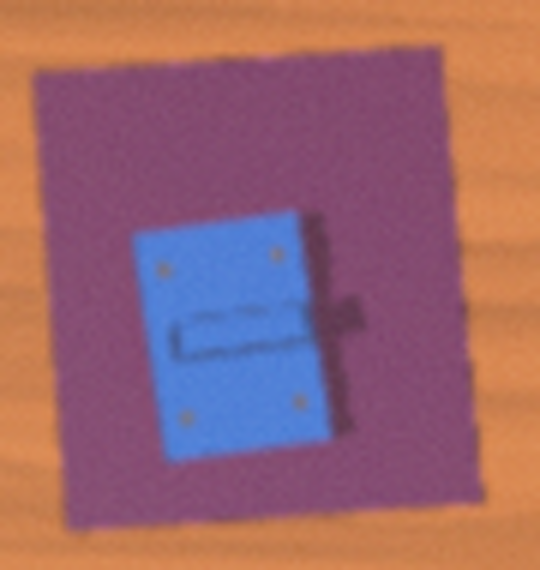

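```bash
python3 - <<'E'
from h import *
C=np.array([(135,233),(298,210),(330,438),(165,462)])/6+[350,195]-.4
P=np.array([onz("top",*c,24) for c in C]);print(P.round(1),P.mean(0))
x=(P[0]+P[1]-P[2]-P[3])/2;y=(P[0]+P[3]-P[1]-P[2])/2
print(np.linalg.norm(x),np.linalg.norm(y),np.degrees(np.arctan2(x[1],x[0])),np.degrees(np.arctan2(-y[0],y[1])))
B=np.array([(100,68),(343,100),(280,463),(38,425)])/6+[225,195]-.4
P=np.array([onz("top",*c,12) for c in B]);print(P.round(1),P.mean(0))
x=(P[0]+P[1]-P[2]-P[3])/2;y=(P[0]+P[3]-P[1]-P[2])/2
print(np.linalg.norm(x),np.linalg.norm(y),np.degrees(np.arctan2(x[1],x[0])),np.degrees(np.arctan2(-y[0],y[1])))
s=robot.read_state();print(np.degrees(np.arctan2(s["tool_rot"][1,2],s["tool_rot"][0,2])))
E
```

```text
[[ 571.7 -102.9   24. ]
 [ 582.5 -168.4   24. ]
 [ 491.  -181.8   24. ]
 [ 479.9 -116.1   24. ]] [ 531.29093659 -142.30917747   24.        ]
92.55650307384244 66.54021097554741 8.228959486574968 9.497893559933194
[[633.8 218.6  12. ]
 [622.8 118.5  12. ]
 [473.9 138.9  12. ]
 [487.  237.4  12. ]] [554.38402157 178.34813625  12.        ]
149.17530314284198 100.05213085022358 -7.549224192322177 -6.89647333469968
65.20398654751732
```

>>> drive_tool(deltas=[[[0, 0, 0, 0, 7.1, 0], [0, 0, 0, 0, 7.1, 0], [0, 0, 0, 0, 7.1, 0], [0, 0, 0, 0, 7.1, 0], [0, 0, 0, 0, 7.1, 0], [0, 0, 0, 0, 7.1, 0], [0, 0, 0, 0, 7.1, 0], [0, 0, 0, 0, 7.1, 0]]])

```text
time_s: 1.15
position: [272.4, 589.8, 230.8]
tool_rot: [[0.142, -0.0, 0.99], [-0.99, -0.001, 0.142], [0.001, -1.0, -0.001]]
ft_force: [-0.0, 0.4, 0.3]
width: 1.001
```

>>> drive_tool(deltas=[[[0.045, 0, 0.022, 0, 0, 0], [0.045, 0, 0.022, 0, 0, 0], [0.045, 0, 0.022, 0, 0, 0], [0.045, 0, 0.022, 0, 0, 0], [0.045, 0, 0.022, 0, 0, 0], [0.045, 0, 0.022, 0, 0, 0], [0.045, 0, 0.022, 0, 0, 0], [0.045, 0, 0.022, 0, 0, 0]]])

```text
time_s: 2.15
position: [499.9, 258.2, 231.2]
tool_rot: [[0.146, -0.0, 0.989], [-0.989, 0.0, 0.146], [-0.0, -1.0, -0.0]]
ft_force: [0.1, 0.2, 0.3]
width: 1.002
```

>>> drive_tool(deltas=[[[0.045, 0, 0.022, 0, 2, 0], [0.045, 0, 0.022, 0, 0, 0], [0, 0, 0, 0, 0, 0], [0, 0, 0, 0, 0, 0]]])

```text
time_s: 2.65
position: [554.1, 176.5, 230.9]
tool_rot: [[0.111, -0.001, 0.994], [-0.994, 0.0, 0.111], [-0.001, -1.0, -0.001]]
ft_force: [-0.3, 0.5, -0.4]
width: 0.996
```

```bash
python3 - <<'E'
from h import *
import pickle
s=robot.read_state(); im=robot.read_camera("wrist")
pickle.dump(s,open("s1.pkl","wb"));cv2.imwrite("pics/w1.png",im[:,:,::-1]);print(s["position"],s["tool_rot"],s["ft_force"])
print(wproj([554,178,57],s))
E
```

```text
[554.05060278 176.45859975 230.9292107 ] [[ 1.11310271e-01 -1.03265229e-03  9.93785167e-01]
 [-9.93785539e-01  4.58195612e-04  1.11310789e-01]
 [-5.70293343e-04 -9.99999362e-01 -9.75233034e-04]] [-0.30050206  0.5486024  -0.36131828]
[326.80982415 208.82626838]
```

View pics/w1.png

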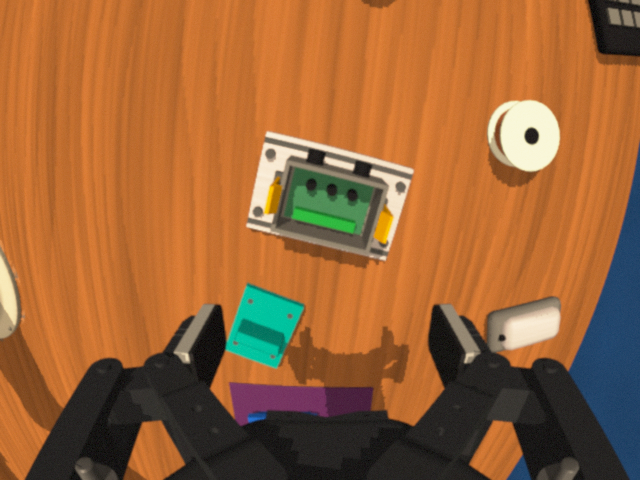

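The wrist view shows the box at about (331,198), clips at (274,197) and (384,225), and the cover's mat at the lower edge. I'll enlarge it and measure the corners.

```bash
python3 - <<'E'
from h import *
crop("pics/w1.png","pics/w1c.png",240,125,180,140,4)
E
```

```text
(no output)
```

View pics/w1c.png

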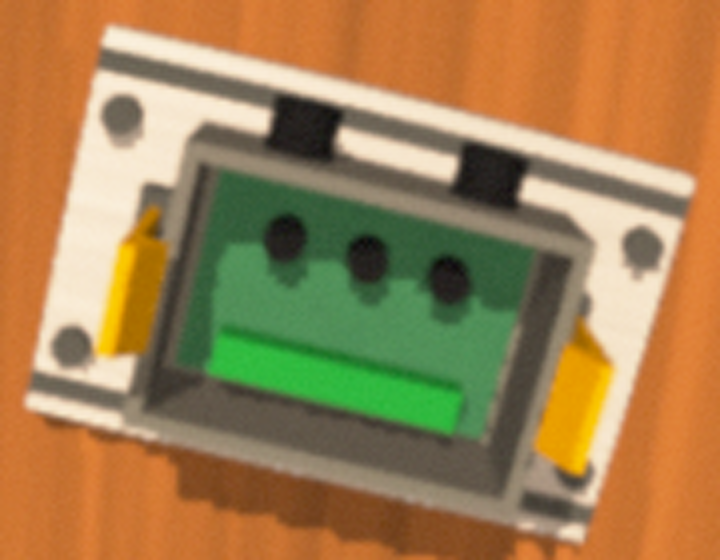

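```bash
cat > fitbox.py <<'E'
from h import *
import pickle
from scipy.optimize import least_squares
s=pickle.load(open("s1.pkl","rb"))
def bp(p,P): 
    c,n=np.cos(p[2]),np.sin(p[2]); P=np.asarray(P,float)
    return np.array([p[0]+c*P[0]-n*P[1],p[1]+n*P[0]+c*P[1],P[2]])
# image: +x world right, +y up
pl=[((-75,50,12),(108,27)),((75,50,12),(693,178)),((75,-50,12),(585,543)),((-75,-50,12),(28,405))]
ri=[((-46,33,57),(190,150)),((46,33,57),(590,243)),((46,-33,57),(520,510)),((-46,-33,57),(130,412))]
def toim(q): return np.array(q)/4+[240,125]-.375
for name,S in (("plate",pl),("rim",ri),("both",pl+ri)):
    f=lambda p:np.concatenate([wproj(bp(p,a),s)-toim(b) for a,b in S])
    r=least_squares(f,[554,178,-.13]);print(name,r.x[:2],np.degrees(r.x[2]),f(r.x).round(1))
T=[((-75,50,12),(100,68)),((75,50,12),0)]
im=cv2.imread("pics/w1c.png")
for L in ([(-75,50,12),(75,50,12),(75,-50,12),(-75,-50,12)],[(-46,33,57),(46,33,57),(46,-33,57),(-46,-33,57)],[(-42,29,57),(42,29,57),(42,-29,57),(-42,-29,57)]):
    q=np.array([(wproj(bp(r.x,a),s)-[240,125]+.375)*4 for a in L]).round().astype(int)
    cv2.polylines(im,[q],True,(0,0,255),1)
cv2.imwrite("pics/w1o.png",im)
E
python3 fitbox.py
```

```text
plate [555.59719329 178.79308217] -7.924503105644884 [-0.3 -0.4  1.1 -0.1 -0.3 -0.1 -0.6  0.8]
rim [556.00479372 179.30063368] -7.3466708091076915 [-0.9 -3.   2.4 -1.  -0.2  1.4 -1.3  3.1]
both [555.83041461 179.08016455] -7.730859920784741 [-0.2 -0.5  1.3 -0.6  0.2 -0.5 -0.2  0.8 -0.8 -3.1  2.3 -0.4 -0.7  1.9
 -1.7  3. ]
```

View pics/w1o.png

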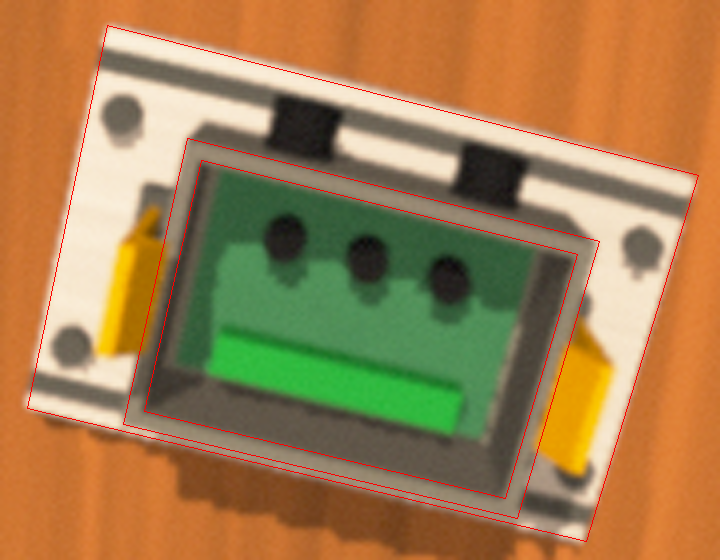

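>>> drive_tool(deltas=[[[0.045, 0, -0.0083, 0, 0, 0], [0.045, 0, -0.0083, 0, 0, 0], [0.045, 0, -0.0083, 0, 0, 0], [0.045, 0, -0.0083, 0, 0, 0], [0.045, 0, -0.0083, 0, 0, 0], [0.045, 0, -0.0083, 0, 0, 0], [0.045, 0, -0.0083, 0, -2.3, 0], [0, 0, 0, 0, 0, 0]]])

```text
time_s: 3.7
position: [531.2, -146.5, 231.4]
tool_rot: [[0.147, -0.0, 0.989], [-0.989, -0.002, 0.147], [0.002, -1.0, -0.0]]
ft_force: [-0.4, -0.3, 0.1]
width: 1.001
```

```bash
python3 - <<'E'
from h import *
import pickle
s=robot.read_state(); im=robot.read_camera("wrist")
pickle.dump(s,open("s2.pkl","wb"));cv2.imwrite("pics/w2.png",im[:,:,::-1]);print(s["position"],s["tool_rot"],s["time_s"],s["joint_vel"])
q=wproj([531,-142,22],s).astype(int)-[80,60];print(q)
crop("pics/w2.png","pics/w2c.png",q[0],q[1],160,120,5)
E
```

```text
[ 531.23586071 -146.48628772  231.38998045] [[ 1.47352003e-01 -1.28873478e-04  9.89084107e-01]
 [-9.89082917e-01 -1.57564774e-03  1.47351620e-01]
 [ 1.53945843e-03 -9.99998750e-01 -3.59641406e-04]] 3.7 [-2.59168521 -0.15217596 -3.76460462  0.61781115 -1.62760479  0.17368428
 -2.8011868 ]
[247 136]
```

View pics/w2c.png

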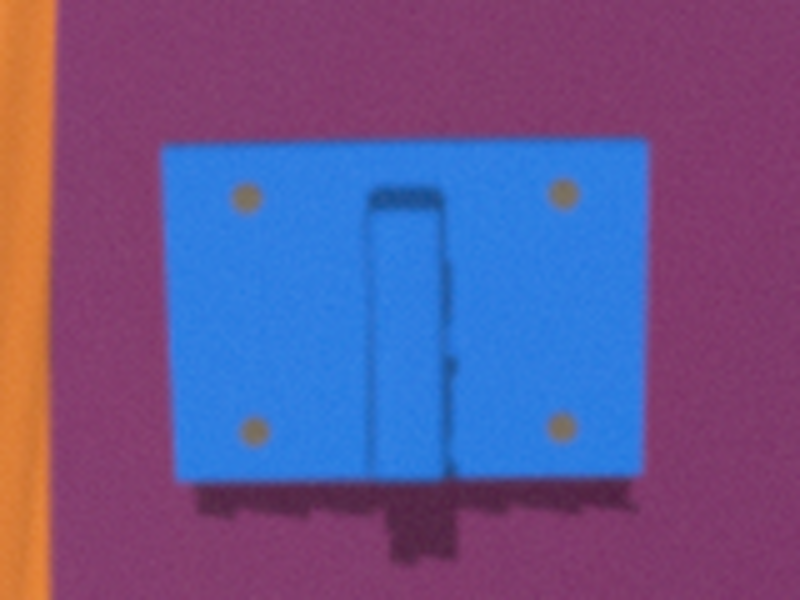

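The crop shows the plate corners at about (162,147), (649,140), (642,474) and (177,482), with the rib vertical in the middle. I'll fit the pose from these.

```bash
cat > fitcov.py <<'E'
from h import *
import pickle
from scipy.optimize import least_squares
from fitbox import bp
s=pickle.load(open("s2.pkl","rb"))
S=[((-46,33,22),(162,147)),((46,33,22),(649,140)),((46,-33,22),(642,474)),((-46,-33,22),(177,482)),
((-7,25,52),(370,205)),((7,25,52),(442,205))]
toim=lambda q:np.array(q)/5+[247,136]-.4
f=lambda p,h=None:np.concatenate([wproj(bp(p,np.add(a,[0,0,p[3] if len(p)>3 else h])),s)-toim(b) for a,b in S])
for h in (0,2,4):
    r=least_squares(f,[531,-142,.15],args=(h,));print(h,r.x[:2],np.degrees(r.x[2]),f(r.x,h).round(1),r.cost)
r=least_squares(f,[531,-142,.15,2]);print(r.x,np.degrees(r.x[2]),f(r.x).round(1))
print(np.degrees(np.arctan2(s["tool_rot"][1,2],s["tool_rot"][0,2])))
d=np.r_[r.x[:2],231]-s["position"];print("tool delta",s["tool_rot"].T@d)
im=cv2.imread("pics/w2c.png")
for L in ([(-46,33,22),(46,33,22),(46,-33,22),(-46,-33,22)],[(-7,25,52),(7,25,52),(7,-25,52),(-7,-25,52)]):
    q=np.array([(wproj(bp(r.x,np.add(a,[0,0,r.x[3]])),s)-[247,136]+.4)*5 for a in L]).round().astype(int)
    cv2.polylines(im,[q],True,(0,0,255),1)
cv2.imwrite("pics/w2o.png",im)
E
python3 fitcov.py
```

```text
plate [555.56063639 178.78002074] -7.9247039712979435 [-0.3 -0.4  1.1 -0.1 -0.3 -0.1 -0.6  0.8]
rim [555.96705199 179.28760983] -7.346891463059996 [-0.9 -3.   2.4 -1.  -0.2  1.4 -1.3  3.1]
both [555.793179   179.06712468] -7.7310684752884455 [-0.2 -0.5  1.3 -0.6  0.2 -0.5 -0.2  0.8 -0.8 -3.1  2.3 -0.4 -0.7  1.9
 -1.7  3. ]
0 [ 532.15262416 -142.84329054] 9.298285381198198 [ 0.4  0.1 -0.6  0.1 -0.3 -0.6  0.4 -0.9 -0.8  0.6  0.8  0.4] 1.9229378308213416
2 [ 532.09224229 -142.47878965] 9.29831986605662 [ 0.1 -0.  -0.3 -0.  -0.  -0.4  0.2 -0.7 -0.8  0.6  0.9  0.3] 1.309190108457018
4 [ 532.03189236 -142.1144815 ] 9.29835543815928 [-0.1 -0.1 -0.  -0.2  0.2 -0.1 -0.1 -0.4 -0.9  0.5  0.9  0.3] 1.133166969976199
[ 5.32038271e+02 -1.42152987e+02  1.62286851e-01  3.78855824e+00] 9.298351655353859 [-0.1 -0.1 -0.1 -0.1  0.2 -0.2 -0.  -0.4 -0.9  0.5  0.9  0.3]
8.47348067220887
tool delta [-4.16835703  0.3830488   1.43231045]
```

View pics/w2o.png

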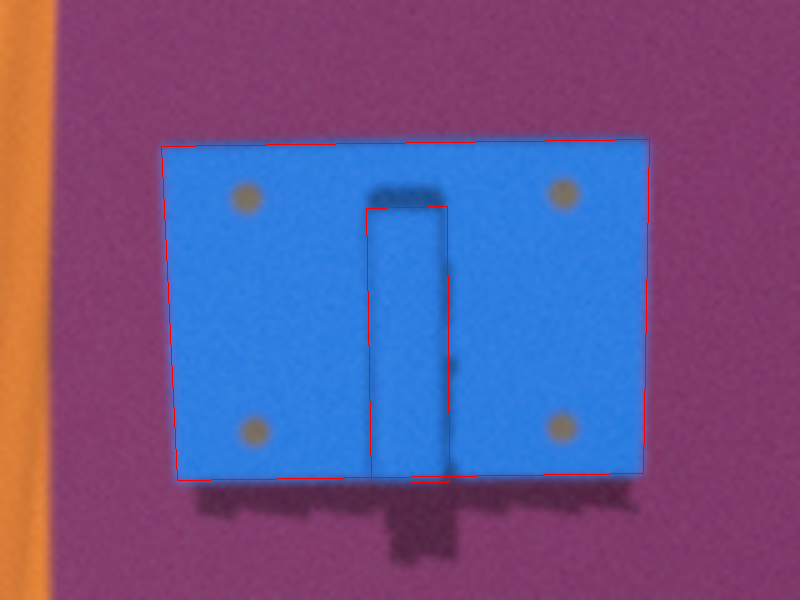

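>>> drive_tool(deltas=[[[-0.004, 0.03, 0.0013, 0, -0.8, 0], [0, 0.04, 0, 0, 0, 0], [0, 0.04, 0, 0, 0, 0], [0, 0.04, 0, 0, 0, 0], [0, 0.03, 0, 0, 0, 0], [0, 0.014, 0, 0, 0, 0], [0, 0.01, 0, 0, 0, 0], [0, 0, 0, 0, 0, 0]]])

```text
time_s: 4.75
position: [532.9, -138.6, 27.4]
tool_rot: [[0.166, 0.0, 0.986], [-0.986, 0.0, 0.166], [-0.0, -1.0, 0.0]]
ft_force: [0.6, -1.3, 0.1]
width: 1.003
```

```bash
python3 - <<'E'
from h import *
s=robot.read_state();R=s["tool_rot"]; print(s["position"],np.degrees(np.arctan2(R[1,2],R[0,2])),s["ft_force"])
im=robot.read_camera("wrist");cv2.imwrite("pics/w3.png",im[:,:,::-1])
E
```

```text
[ 532.91151368 -138.59851741   27.40438335] 9.550765820379858 [ 0.58736516 -1.2873082   0.09027313]
```

View pics/w3.png

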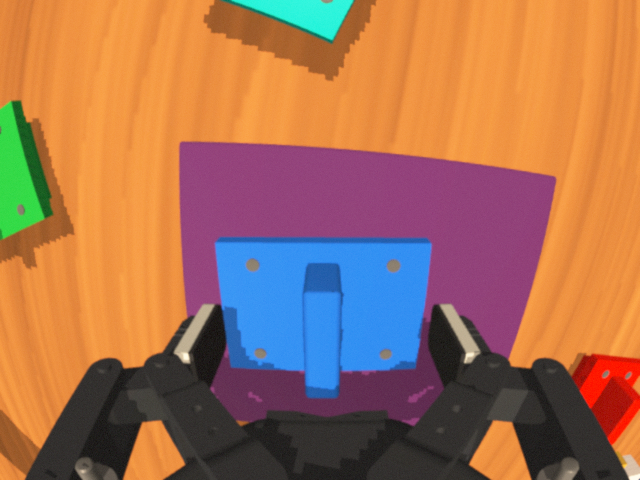

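>>> drive_tool(deltas=[[[0.0038, 0, 0, 0, 0.2, 0], [0, 0, 0, 0, 0, 0]]])

```text
time_s: 5.05
position: [533.9, -143.8, 28.1]
tool_rot: [[0.161, 0.002, 0.987], [-0.987, -0.001, 0.161], [0.001, -1.0, 0.001]]
ft_force: [-0.1, -0.1, -0.3]
width: 1.001
```

>>> drive_tool(deltas=[[[0, 0, 0, 0, 0, 0], [0, 0, 0, 0, 0, 0], [0, 0, 0, 0, 0, 0], [0, 0, 0, 0, 0, 0], [0, 0, 0, 0, 0, 0], [0, 0, 0, 0, 0, 0]]], claw=1, squeeze=100)

```text
time_s: 5.8
position: [533.4, -143.0, 27.5]
tool_rot: [[0.162, 0.0, 0.987], [-0.987, -0.0, 0.162], [0.0, -1.0, 0.0]]
ft_force: [-0.4, 0.5, 3.7]
width: 0.145
```

>>> drive_tool(deltas=[[[0, -0.01, 0, 0, 0, 0], [0, -0.03, 0, 0, 0, 0], [0, -0.04, 0, 0, 0, 0], [0, -0.04, 0, 0, 0, 0], [0, -0.04, 0, 0, 0, 0], [0, 0, 0, 0, 0, 0], [0, 0, 0, 0, 0, 0]]])

```text
time_s: 6.68
position: [532.6, -142.8, 186.9]
tool_rot: [[0.162, -0.001, 0.987], [-0.987, 0.0, 0.162], [-0.0, -1.0, -0.001]]
ft_force: [0.1, -0.4, -3.5]
width: 0.143
```

```bash
python3 - <<'E'
from h import *
import pickle
s=robot.read_state();R=s["tool_rot"]; print(s["position"],R,np.degrees(np.arctan2(R[1,2],R[0,2])),s["ft_force"],s["wrist_torque"])
im=robot.read_camera("wrist");cv2.imwrite("pics/w4.png",im[:,:,::-1]);pickle.dump(s,open("s4.pkl","wb"))
crop("pics/w4.png","pics/w4c.png",200,210,260,195,3)
E
```

```text
[ 532.56238468 -142.76184933  186.89369333] [[ 1.61766978e-01 -8.27511832e-04  9.86828638e-01]
 [-9.86828888e-01  3.07280047e-04  1.61767277e-01]
 [-4.37097085e-04 -9.99999610e-01 -7.66904816e-04]] 9.30949294262468 [ 0.12012326 -0.38789761 -3.49709001] [0.04721974 0.04116289 0.03792523]
```

View pics/w4c.png

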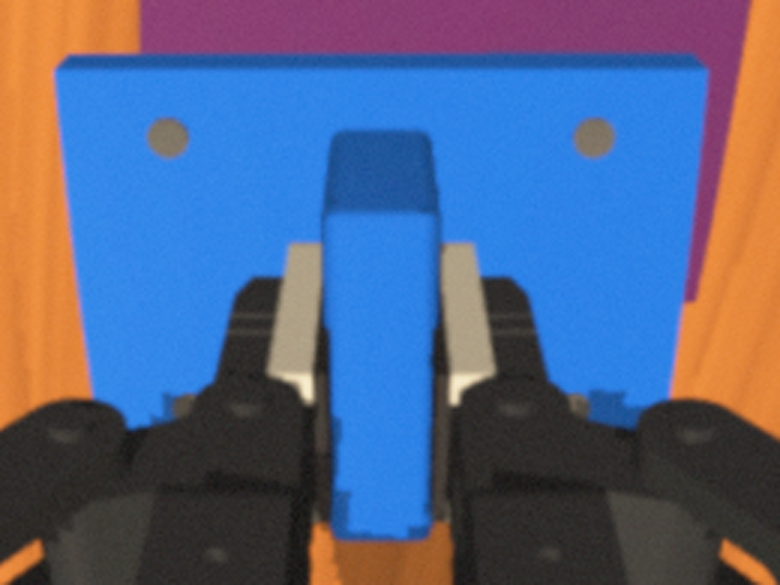

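The cover hangs squarely in the jaws, with the plate's far corners at crop (58,70) and (707,70). I'll fit its pose in the tool frame.

```bash
cat > fithand.py <<'E'
from h import *
from scipy.optimize import least_squares
c=robot.calibration("wrist");T=c["tool_from_camera"];K=c["intrinsics"]
def tproj(t):
    q=T[:3,:3].T@(t-T[:3,3]);r=np.hypot(q[0],q[1]);th=np.arctan2(r,q[2]);return K[:2,2]+K[0,0]*th*q[:2]/r
B=np.array([[0,-1,0],[0,0,-1],[1,0,0]],float) # cols: cover x,y,z in tool
def cp(p,P):
    return p[:3]+B@cv2.Rodrigues(np.array([p[4] if len(p)>4 else 0,0,p[3]]))[0]@np.array(P,float)
im=lambda q:np.array(q)/3+[200,210]-.33
S=[((-46,33,-4),(57,70)),((46,33,-4),(707,70)),((-7,25,26),(324,212)),((7,25,26),(438,212)),((-7,25,-4),(333,133)),((7,25,-4),(430,133))]
E=[((-46,-10,-4),(-46,30,-4),(92,395)),((46,-10,-4),(46,30,-4),(672,385))]
def f(p):
    o=[tproj(cp(p,a))-im(b) for a,b in S]
    for a,b,q in E:
        A,Bb,Q=tproj(cp(p,a)),tproj(cp(p,b)),im(q);d=(Bb-A)/np.linalg.norm(Bb-A);o.append([d[0]*(Q-A)[1]-d[1]*(Q-A)[0]])
    return np.concatenate(o)
for p0 in ([0,0,0,0],[0,0,0,0,0]):
    r=least_squares(f,p0);print("tool x,y,z of cover_center",r.x[:3],"yaw,tilt",np.degrees(r.x[3:]),f(r.x).round(1))
E
python3 fithand.py
```

```text
tool x,y,z of cover_center [ 0.740049   -0.56270094  0.17716621] yaw,tilt [-0.03803132] [ 0.1  0.7 -0.5  0.7 -1.1  1.4  1.4  1.4 -0.5 -2.3  0.5 -2.3 -0.5  0.6]
tool x,y,z of cover_center [ 0.95678864 -1.42169597  0.18058042] yaw,tilt [-0.02974902 -1.71448135] [ 0.2  1.4 -0.6  1.4 -1.1  0.1  1.5  0.1 -0.5 -1.4  0.5 -1.4  0.3 -0.3]
```

>>> drive_tool(deltas=[[[-0.03, 0, 0.0072, 0, 0, 0], [-0.045, 0, 0.0107, 0, 0, 0], [-0.045, 0, 0.0107, 0, 0, 0], [-0.045, 0, 0.0107, 0, 0, 0], [-0.045, 0, 0.0107, 0, 0, 0], [-0.045, 0, 0.0107, 0, 0, 0], [-0.035, 0, 0.0085, 0, 0, 0], [-0.024, 0, 0.0058, 0, 0, 0]]])

```text
time_s: 7.72
position: [555.0, 181.1, 185.2]
tool_rot: [[0.164, -0.004, 0.986], [-0.986, -0.0, 0.164], [-0.0, -1.0, -0.004]]
ft_force: [0.4, -0.3, -1.3]
width: 0.146
```

>>> drive_tool(deltas=[[[0, 0, 0, 0, 6, 0], [0, 0, 0, 0, 6, 0], [0, 0, 0, 0, 5.1, 0], [0, 0, 0, 0, 0, 0], [0, 0, 0, 0, 0, 0]]])

```text
time_s: 8.35
position: [555.8, 178.8, 186.3]
tool_rot: [[-0.134, -0.002, 0.991], [-0.991, -0.001, -0.134], [0.001, -1.0, -0.002]]
ft_force: [-0.0, 0.9, -1.0]
width: 0.147
```

```bash
cat > st.py <<'E'
from h import *
s=robot.read_state();R=s["tool_rot"];y=np.degrees(np.arctan2(R[1,2],R[0,2]))
print(s["time_s"],s["position"].round(2),"yaw",y.round(2),"tilt",R[:2,1].round(4),"F",s["ft_force"].round(2),"M",s["wrist_torque"].round(3),s["width"])
d=np.array([555.8,179.0,s["position"][2]])-s["position"];print("tool delta",(R.T@d).round(2))
E
python3 st.py
```

```text
8.35 [555.85 178.81 186.25] yaw -7.69 tilt [-0.0018 -0.0007] F [-0.04  0.86 -0.96] M [ 0.011  0.028 -0.008] 0.14679836765835572
tool delta [-0.18 -0.   -0.07]
```

>>> drive_tool(deltas=[[[0, 0.02, 0, 0, 0, 0], [0, 0.03, 0, 0, 0, 0], [0, 0.02, 0, 0, 0, 0], [0, 0.006, 0, 0, 0, 0], [0, 0, 0, 0, 0, 0], [0, 0, 0, 0, 0, 0]]])

```text
time_s: 9.1
position: [557.3, 179.2, 112.3]
tool_rot: [[-0.135, 0.002, 0.991], [-0.991, 0.001, -0.135], [-0.001, -1.0, 0.002]]
ft_force: [-0.8, -0.5, -1.7]
width: 0.147
```

```bash
python3 st.py; python3 - <<'E'
from h import *
for n in ("wrist","scene"):
    im=robot.read_camera(n);cv2.imwrite(f"pics/{n}5.png",im[:,:,::-1])
crop("pics/wrist5.png","pics/w5c.png",190,180,280,210,2)
crop("pics/scene5.png","pics/s5c.png",310,215,130,120,5)
E
```

```text
9.1 [557.3  179.22 112.3 ] yaw -7.79 tilt [0.0016 0.0006] F [-0.84 -0.45 -1.7 ] M [-0.019  0.003 -0.022] 0.1473894021814126
tool delta [ 0.42 -0.   -1.45]
```

View pics/w5c.png

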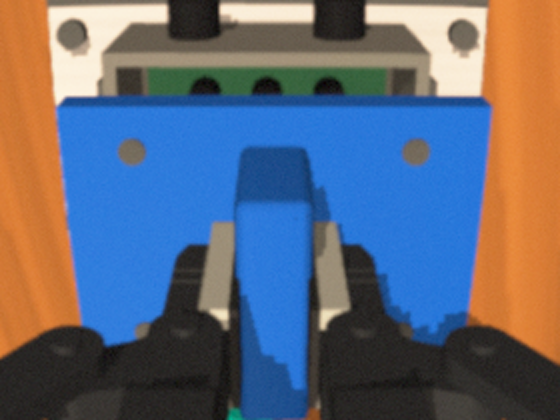

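View pics/s5c.png

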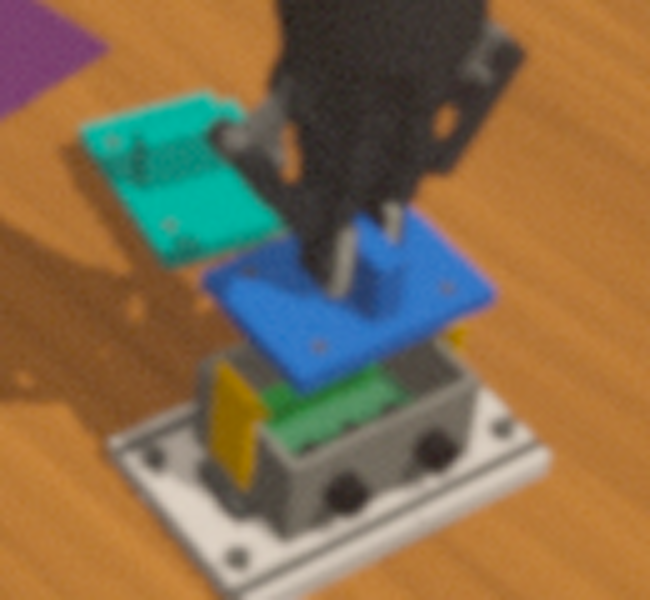

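The wrist view shows the plate about 1.5 mm too far along +x relative to the rim. I'll correct and let the arm settle.

>>> drive_tool(deltas=[[[0, 0, 0, 0, 0, 0], [0, 0, 0, 0, 0, 0], [0, 0, 0, 0, 0, 0], [0, 0, 0, 0, 0, 0]]])

```text
time_s: 9.7
position: [556.5, 179.0, 111.3]
tool_rot: [[-0.136, -0.0, 0.991], [-0.991, 0.0, -0.136], [-0.0, -1.0, -0.0]]
ft_force: [-0.0, 0.4, -1.2]
width: 0.143
```

```bash
python3 st.py
```

```text
9.7 [556.48 179.   111.29] yaw -7.8 tilt [-0.  0.] F [-0.04  0.4  -1.15] M [ 0.024  0.039 -0.028] 0.14297260375486512
tool delta [ 0.1   0.   -0.68]
```

>>> drive_tool(deltas=[[[0, 0.008, -0.0007, 0, 0, 0], [0, 0.008, 0, 0, 0, 0], [0, 0.004, 0, 0, 0, 0], [0, 0.004, 0, 0, 0, 0], [0, 0, 0, 0, 0, 0], [0, 0, 0, 0, 0, 0]]])

```text
time_s: 10.45
position: [556.0, 179.1, 87.4]
tool_rot: [[-0.136, 0.0, 0.991], [-0.991, 0.0, -0.136], [-0.0, -1.0, 0.0]]
ft_force: [0.8, 0.3, -0.7]
width: 0.143
```

```bash
python3 st.py; python3 - <<'E'
from h import *
for n in ("wrist","scene"):
    im=robot.read_camera(n);cv2.imwrite(f"pics/{n}6.png",im[:,:,::-1])
crop("pics/wrist6.png","pics/w6c.png",190,180,280,210,2)
crop("pics/scene6.png","pics/s6c.png",310,215,130,120,5)
E
```

```text
10.45 [555.96 179.13  87.44] yaw -7.8 tilt [0.0003 0.0001] F [ 0.84  0.32 -0.68] M [ 0.047 -0.006  0.016] 0.1430487841486352
tool delta [ 0.15 -0.   -0.14]
```

View pics/w6c.png

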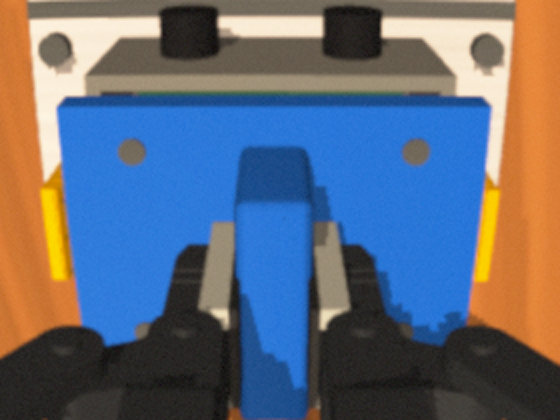

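View pics/s6c.png

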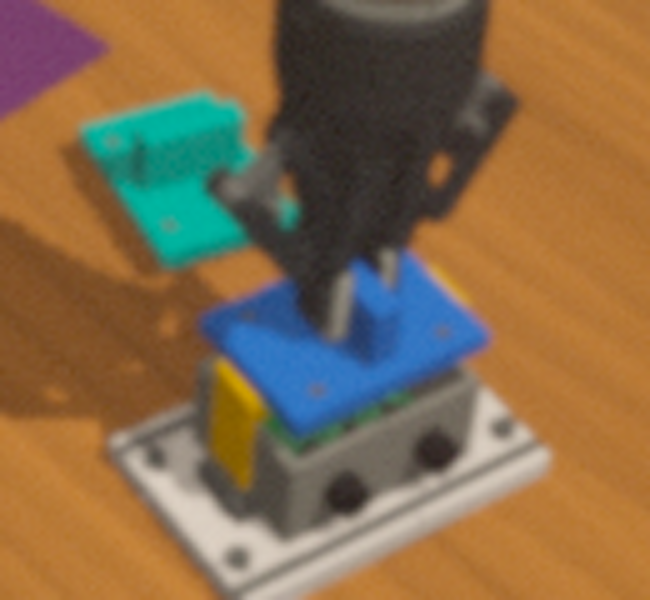

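Both clips show evenly at about x=57 and x=487, so the centring is within roughly 1 mm. I'll shift 0.5 mm and press in small steps.

>>> drive_tool(deltas=[[[0, 0.002, -0.0005, 0, 0, 0], [0, 0.002, 0, 0, 0, 0], [0, 0.002, 0, 0, 0, 0], [0, 0.002, 0, 0, 0, 0], [0, 0, 0, 0, 0, 0]]])

```text
time_s: 11.18
position: [555.8, 179.6, 79.9]
tool_rot: [[-0.135, 0.001, 0.991], [-0.991, 0.001, -0.135], [-0.001, -1.0, 0.001]]
ft_force: [-1.3, 0.9, 4.4]
width: 0.146
```

```bash
python3 st.py
```

```text
11.175 [555.76 179.61  79.86] yaw -7.78 tilt [0.001  0.0007] F [-1.29  0.86  4.4 ] M [ 0.086  0.243 -0.025] 0.1456627342307117
tool delta [ 0.6  -0.    0.12]
```

>>> drive_tool(deltas=[[[0.0003, 0.001, 0, 0, 0, 0], [0, 0.001, 0, 0, 0, 0], [0, 0, 0, 0, 0, 0]]], squeeze=120)

```text
time_s: 11.55
position: [557.0, 179.5, 79.6]
tool_rot: [[-0.136, 0.004, 0.991], [-0.991, 0.001, -0.136], [-0.002, -1.0, 0.003]]
ft_force: [-3.4, -0.8, 14.8]
width: 0.144
```

```bash
python3 st.py
```

```text
11.55 [557.02 179.48  79.61] yaw -7.8 tilt [0.0035 0.0014] F [-3.37 -0.83 14.77] M [-0.181  0.578 -0.008] 0.14409226181926169
tool delta [ 0.65 -0.   -1.15]
```

>>> drive_tool(deltas=[[[0, 0.001, 0, 0, 0, 0], [0, 0.001, 0, 0, 0, 0], [0, 0, 0, 0, 0, 0]]])

```text
time_s: 11.92
position: [555.2, 179.1, 75.1]
tool_rot: [[-0.135, 0.0, 0.991], [-0.991, 0.0, -0.135], [-0.0, -1.0, 0.0]]
ft_force: [-0.0, -0.3, 1.0]
width: 0.141
```

```bash
python3 st.py
```

```text
11.925 [555.19 179.09  75.14] yaw -7.79 tilt [0.0001 0.0003] F [-0.   -0.28  1.04] M [ 0.199  0.1   -0.026] 0.1406427000839105
tool delta [0.   0.   0.61]
```

The force peaked near 15 N and then dropped, so the plate is between the noses. I'll continue down to the rim.

>>> drive_tool(deltas=[[[0, 0.0015, 0.0005, 0, 0, 0], [0, 0.0015, 0, 0, 0, 0], [0, 0.0015, 0, 0, 0, 0], [0, 0.0005, 0, 0, 0, 0], [0, 0, 0, 0, 0, 0]]])

```text
time_s: 12.55
position: [555.5, 178.6, 70.0]
tool_rot: [[-0.136, -0.001, 0.991], [-0.991, -0.0, -0.136], [0.0, -1.0, -0.001]]
ft_force: [-1.1, -0.9, -1.1]
width: 0.143
```

```bash
python3 st.py
```

```text
12.55 [555.46 178.58  69.97] yaw -7.8 tilt [-0.0007 -0.0003] F [-1.08 -0.94 -1.08] M [-0.004  0.167 -0.012] 0.14308001033290865
tool delta [-0.46 -0.    0.28]
```

>>> drive_tool(deltas=[[[0, 0.001, 0, 0, 0, 0], [0, 0.001, 0, 0, 0, 0], [0, 0, 0, 0, 0, 0], [0, 0, 0, 0, 0, 0]]])

```text
time_s: 13.05
position: [555.9, 178.9, 68.4]
tool_rot: [[-0.136, 0.0, 0.991], [-0.991, 0.0, -0.136], [-0.0, -1.0, 0.0]]
ft_force: [1.4, 0.4, -2.0]
width: 0.136
```

```bash
python3 st.py
```

```text
13.05 [555.89 178.87  68.43] yaw -7.79 tilt [0.0003 0.0002] F [ 1.37  0.37 -1.98] M [-0.025 -0.032 -0.028] 0.1360440745928163
tool delta [-0.12 -0.   -0.11]
```

>>> drive_tool(deltas=[[[0, 0.001, 0, 0, 0, 0], [0, 0, 0, 0, 0, 0], [0, 0, 0, 0, 0, 0]]])

```text
time_s: 13.42
position: [556.0, 178.9, 67.6]
tool_rot: [[-0.136, 0.0, 0.991], [-0.991, 0.0, -0.136], [-0.0, -1.0, 0.0]]
ft_force: [-0.1, 0.3, 1.3]
width: 0.142
```

>>> drive_tool(deltas=[[[0, 0.001, 0, 0, 0, 0], [0, 0, 0, 0, 0, 0], [0, 0, 0, 0, 0, 0]]])

```text
time_s: 13.8
position: [556.0, 178.9, 67.6]
tool_rot: [[-0.136, 0.0, 0.991], [-0.991, 0.0, -0.136], [-0.0, -1.0, 0.0]]
ft_force: [-2.9, -1.6, 10.4]
width: 0.14
```

The TCP stopped at 67.6 mm while the force rose to about 10 N, so the plate is on the rim. I'll check the clips and force by eye and by readings.

>>> drive_tool(deltas=[[[0, 0.0002, 0, 0, 0, 0], [0, 0, 0, 0, 0, 0], [0, 0, 0, 0, 0, 0], [0, 0, 0, 0, 0, 0]]])

```text
time_s: 14.3
position: [555.9, 178.9, 67.5]
tool_rot: [[-0.136, 0.0, 0.991], [-0.991, 0.0, -0.136], [-0.0, -1.0, 0.0]]
ft_force: [-4.1, -0.8, 11.9]
width: 0.143
```

```bash
python3 st.py; python3 - <<'E'
from h import *
for n in ("wrist","scene"):
    im=robot.read_camera(n);cv2.imwrite(f"pics/{n}7.png",im[:,:,::-1])
    print(robot.read_state()["ft_force"])
crop("pics/wrist7.png","pics/w7c.png",190,180,280,210,2)
crop("pics/scene7.png","pics/s7c.png",310,215,130,120,5)
E
python3 st.py
```

```text
14.3 [555.92 178.91  67.52] yaw -7.8 tilt [0.0004 0.0003] F [-4.13 -0.79 11.94] M [-0.221  0.9    0.033] 0.14297323039884613
tool delta [-0.08 -0.   -0.13]
[-3.89824566 -1.35351784 10.95907607]
[-4.02850701 -1.34456905 12.03784022]
14.4 [555.99 178.88  67.55] yaw -7.8 tilt [0.0005 0.0003] F [-4.03 -1.34 12.04] M [-0.224  0.924  0.004] 0.13740716378281037
tool delta [-0.1 -0.  -0.2]
```

View pics/w7c.png

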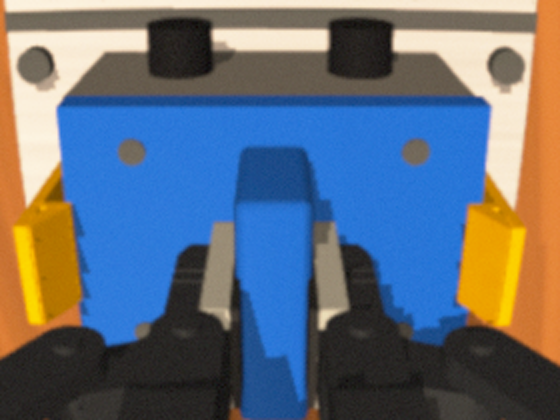

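View pics/s7c.png

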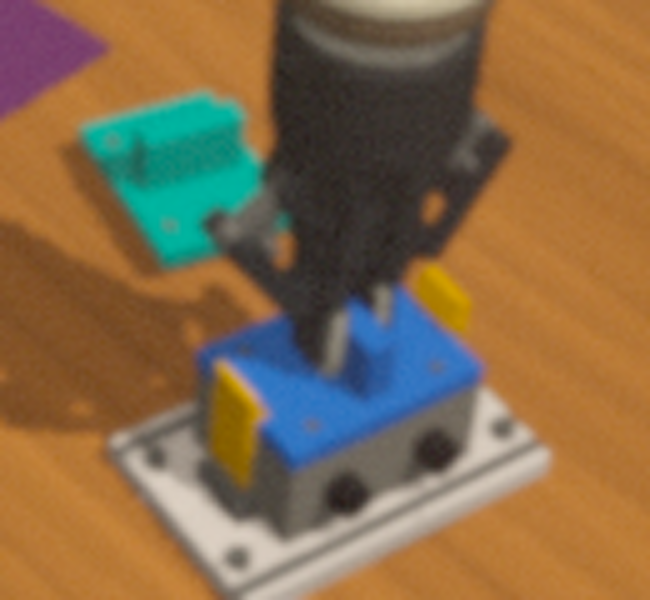

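The wrist view shows both yellow noses lying over the plate's edges at about (47,260) and (492,262), symmetric. The scene view shows the plate flush on the rim. The push is steady at about 12 N, so I'll hand in.

```bash
python3 -c "
from workcell import robot
print(robot.hand_in())"; python3 st.py
```

```text
the job is handed in; nothing more can be done
None
the job is handed in; nothing more can be done
```

I gripped the blue cover by its rib, set it on the grey terminal box and pressed it straight down until it was on the rim. I handed in at about 14.4 s, still gripping it and pushing down. No verdict was reported.

- **Snap:** the push peaked at about 15 N, then dropped as the plate passed between the clips. It rose again on the rim, with the TCP stopped at 67.5 mm.
- **Final pose:** the TCP was within about 0.2 mm of the measured box centre. Yaw was −7.8° (my box fits gave −7.3° to −7.9°), and the tool's tilt was under 0.001 rad.
- **Force:** the downward push held steady at 11–12 N, a little above the 10 N asked. A side force of about 4 N remained, and I left it.
- **Pictures:** both clip noses lay over the plate's edge and the plate looked flush on the rim. I judged the clips closed from these pictures and the force drop, since their angles can't be read.
- **Disagreement:** two estimates of where the cover sat along its rib in the grip differed by about 1.3 mm, within the fit's tolerance.
- **Bystanders:** I did not touch the red cover, reels, mouse, jar or tools, but I did not re-measure their positions at the end.

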